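# Put the flat battery pack on charge

## Robot

A 6-joint arm with a two-finger parallel gripper is mounted at the origin on a cart in front of the work surface, level with it; the furniture and walls round the work are solid. World frame = base frame: x ahead of the robot, y to its left, z up, the work surface at z = 0. Lengths are in mm, angles in degrees, forces in N, time in s.
With the tool pointing down it reaches from about 325 to 900 mm from the base axis. Payload 6.1 kg.
Tool frame: the origin (TCP) lies midway between the tips of the shut fingers; the grasp point (between the pads) lies 19 mm behind it; z points along the fingers, y is the line along which they close (so a half turn about z gives the same grasp; the last joint's range is limited). The gripper opens to 87 mm and grips with 3 to 60 N. Pads are 19 mm wide; open, the fingers measure 117 mm over their backs; the gripper's body (75 mm by 190 mm) begins 51 mm behind the grasp point.
Start: joints at [-7.225, 12.628, 87.462, -0, 79.91, -7.225], TCP at [624.992, -0.003, 200.138] pointing down, gripper open.
Joint ranges: [-170.65, 170.65], [-52.31, 119.04], [5.05, 147.46], [-71.25, 251.25], [11.57, 151.72], [-153.62, 153.62]. Speed limits (degrees/s): [147.25, 147.25, 172.46, 180, 180, 180].

## Interface

Orientations are given as a 3x3 rotation matrix whose columns are the frame's x, y, z axes.
In Python, from cell import r gives the robot as it stands. The module is installed in compiled form; this text tells all that it offers.
- The arm moves only by the tool play_rows, never from a script. Its argument "steps" is a list of rows, each a list of 7 numbers: the turn, a rotation vector about the tool's x, y, z as a fraction of full scale, then the shift along the tool's x, y, z as a fraction of full scale, then the finger opening in mm, from 0 to 87. In form: [[ax, ay, az, dx, dy, dz, jaw], ...]. A call has 1 to 20 rows; each row is the pose to reach, as a shift and turn from the pose commanded when the call began, along the tool's axes at that moment, turning the shorter way round; what a row does not reach only later rows make up. Full scale, the value 1, is 250 mm for a shift and pi rad for a turn. A row lasts 1/12 s, in which the tool goes at most 41.7 mm and 7.16 degrees, less where a joint would pass 70% of its speed; a pose out of reach is approached as far as the arm can. A call with a number of a shift or a turn outside -1 to 1 is refused whole. A call with a gripper value outside its range is refused whole. The fingers move at their own pace and stop on an object; "grip_force" is the grip in N (left out, the last holds). Time passes only in rows, so rows that repeat a pose let the fingers close. It gives the time, the measured TCP pose, the force, the opening and the grip force at its end, in the units of the state.
- r.observe(): the state, without advancing time (a new reading comes with each control period).
- r.snapshot(name): name is "scene" or "side" or "wrist"; returns a dict with "pixels" (384x512x3 uint8, blue, green, red), "z_map" (384x512 float32, mm along the optical axis (not along the pixel's ray), 0 where there is no reading), "camera_matrix" (3x3 intrinsics, pixels), "pose" (4x4, takes a point from camera to world coordinates). Camera axes: x right, y down, z forward; pixel columns grow to the right and rows downward; lengths in mm; the calibration is good to about 2 mm. A picture is of the moment at which its call begins.
- r.close_job(): hands the job in; it is judged then, once.
The state is a dict: "time": time; "q": joint angles; "joint_velocities": joint speeds; "joint_torque": joint torques, N m; "position": TCP position; "tcp_rot": TCP orientation; "force": force on the tool from outside, world axes, zero at the start; "moment": the same for the moment, N m; "grip_width": finger opening in mm; "finger_force": force on a finger pad.
Only numpy, scipy, OpenCV 4.12 (cv2) and the standard library are available. Lean on these libraries where they do the work, as an engineer would, in place of code of your own. Each camera call takes 0.05 s, during which the arm holds its last target. There are 200 camera calls.

## Task

Put the battery pack with the orange handle on charge: slide the charger's latch fully open by its blue knob, take the orange-handled pack out of the storage rack and slide it down into the charger's slot until it is fully home, then slide the latch fully shut over the pack's shoulder. Leave the green-handled pack standing in the rack.

Things in the scene. Friction and masses are not known exactly. Their poses are not given: they have to be found in the camera images.
- charger: White fixed charger block, 90 (its x) x 200 (its y) x 88 mm high, z up, origin at the centre of its underside. One slot opens upward, centred at x = 0, y = -25 mm: 20.5 mm wide in x, 112.5 mm long in y, 80 mm deep, 6 mm chamfer round the mouth. Two grey guide rails (top at 96 mm) and the latch lie on its top's +y end.
- slot_mouth (a point): Centre of the slot's mouth, level with the charger's top, 88 mm above the worktop; axes as the charger's (x across the slot's narrow width, y along its length, z up).
- slot_floor (a point): Centre of the slot's floor, 8 mm above the worktop; axes as the charger's. A pack that is home has its underside here and its shoulders flush with the charger's top.
- latch (a joint): Latch slide along the charger's +y: 0 = shut (its 36 mm wide, 6 mm thick steel plate covers the slot's last 19 mm), 0.040 = fully open (slot clear by 20 mm). About 1.5 N of friction; stays where left. The plate's underside is 3 mm above the charger's top: it passes over a pack's shoulder only when the pack is home; shut, its tip is 7 mm short of the handle.
- latch_knob (a point): Grip point on the latch's blue knob, on its centre line, 120 mm above the worktop; moves with the latch (72 mm + joint value along the charger's +y from the slot's centre). Knob 16 (charger's x) x 26 mm (y), from 97 mm (top of the plate) to 131 mm above the worktop. Axes as the charger's.
- rack: Dark grey fixed storage rack, 180 (its x) x 150 (its y) x 50 mm high, origin at the centre of its underside, with two upright slots 22 x 114 mm and 40 mm deep (floor 10 mm above the worktop), centred at x = -45 and +45 mm, long side along y; a pack stands in each, which one where varies.
- orange_pack: Flat black battery pack (0.3-0.5 kg), orange handle, upright; origin at the centre of its underside, z up. 18 mm thick (x); lower body 110 mm wide (y), 80 mm high, the lowest 6 mm drawn in to 14 x 104 mm; solid handle on top 60 mm wide, 18 mm thick, 80 to 135 mm up; the 25 mm steps beside it are the shoulders. Same either way round.
- orange_pack_grip (a point): Point to grip on the orange handle's centre line, 112 mm above the pack's underside, grasp across the 18 mm thickness (the pack's x). Axes as the pack's.
- green_pack: The other pack, the same size and shape with a green handle; it stays standing in the rack. Origin at the centre of its underside, z up.

How it is judged (in metres and radians):
On the way, in this order (a step that is already met when the one before it is completed fails the run):
1. the latch is slid open, clear of the slot (value of joint latch above 0.025 m), for 0.2 s.
2. the orange-handled pack is home in the charger's slot (horizontal distance between orange_pack and slot_floor below 0.005 m and z of orange_pack in the frame of slot_floor below 0.003 m and value of joint latch above 0.015 m), for 0.2 s.
At the end, for the whole second after the job is handed in: Orange-handled pack at rest, upright (0.04 rad), in the charger's slot, underside within 3 mm of the floor and 5 mm of its centre; latch shut over it (within 6 mm); green-handled pack upright in the rack (0.15 rad), within 15 mm of where it was (horizontal distance between orange_pack and slot_floor below 0.005 m and z of orange_pack in the frame of slot_floor below 0.003 m and angle between the z axis of orange_pack and the z axis of charger, either way round below 0.04 rad and linear speed of orange_pack below 0.02 m/s and value of joint latch below 0.006 m and distance of green_pack from where it was at the start of the episode below 0.015 m and angle between green_pack's own z axis and vertical below 0.15 rad); the robot touches nothing.
It fails at once if the green-handled pack is pulled out of its place or tipped over (distance of green_pack from where it was at the start of the episode above 0.03 m or angle between green_pack's own z axis and vertical above 0.3 rad).
It also fails if it takes over 64 s, if anything falls off the work surface, if the arm or the gripper's body presses on something with over 40 N, if the wrist force passes 120 N, or if a joint passes its speed limit or range.

## Working session

There is one attempt and no reset: what is moved stays moved. The work goes in short steps, Python scripts to look and compute and a tool call to move; the robot and the scene stay as the last step left them, time stands still between calls to the robot, and variables do not carry over. Pictures are saved under pics/ and viewed, at most 11 in all, crops included, and the job is handed in when it is done.

Besides the shell and the picture viewer there is one more tool, called after "Request:" in YAML: its name, and indented under it one key for each argument. play_rows: Moves the arm, as the interface text tells. Its arguments: {"type":"object","properties":{"steps":{"type":"array","items":{"type":"array","items":{"type":"number"}}},"grip_force":{"type":"number"}},"required":["steps"]}

```bash
mkdir -p pics; cat > h.py <<'E'
from cell import r
import numpy as np, cv2
def snap(n):
    s=r.snapshot(n); np.savez(f'{n}.npz',**s); return s
def cloud(s):
    z=s['z_map']; K=s['camera_matrix']; T=s['pose']
    v,u=np.mgrid[:z.shape[0],:z.shape[1]]
    p=np.stack([(u-K[0,2])/K[0,0]*z,(v-K[1,2])/K[1,1]*z,z],-1)
    return p@T[:3,:3].T+T[:3,3]
E
python3 - <<'E'
from h import *
a=[]
for n in ['scene','side','wrist']:
    s=snap(n); a.append(s['pixels']); cv2.imwrite(f'pics/{n}0.png',s['pixels']); print(n,s['pose'].round(2).tolist(),s['camera_matrix'].round(1).tolist())
o=r.observe(); print(o['tcp_rot'],o['position'],o['grip_width'],o['force'])
E
```

```text
scene [[-0.86, -0.37, 0.35, 204.3], [-0.51, 0.61, -0.6, 412.76], [0.01, -0.69, -0.72, 748.28], [0.0, 0.0, 0.0, 1.0]] [[455.3, 0.0, 254.8], [0.0, 455.3, 199.2], [0.0, 0.0, 1.0]]
side [[1.0, 0.05, -0.03, 525.74], [0.05, -0.57, 0.82, -899.37], [0.02, -0.82, -0.57, 674.81], [0.0, 0.0, 0.0, 1.0]] [[482.0, 0.0, 251.7], [0.0, 482.0, 182.2], [0.0, 0.0, 1.0]]
wrist [[1.0, 0.0, -0.0, 625.65], [-0.0, -0.97, -0.25, 67.71], [-0.0, 0.25, -0.97, 383.55], [0.0, 0.0, 0.0, 1.0]] [[299.5, 0.0, 252.3], [0.0, 299.5, 189.1], [0.0, 0.0, 1.0]]
[[ 2.64471443e-05  9.99998852e-01 -1.51531062e-03]
 [ 9.99999988e-01 -2.62123470e-05  1.54969590e-04]
 [ 1.54929693e-04 -1.51531470e-03 -9.99998840e-01]] [6.24484386e+02 2.76510281e-02 1.99281416e+02] 87.25850812690109 [-0.29102152  0.26807185  0.88146813]
```

View pics/scene0.png

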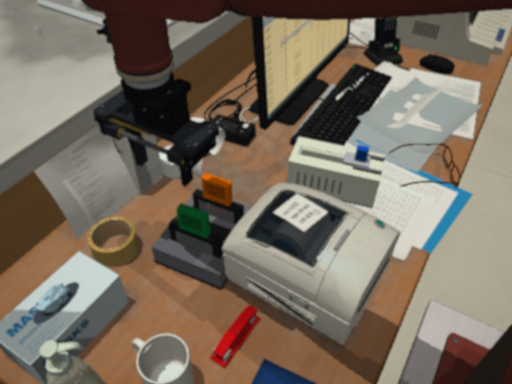

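View pics/side0.png

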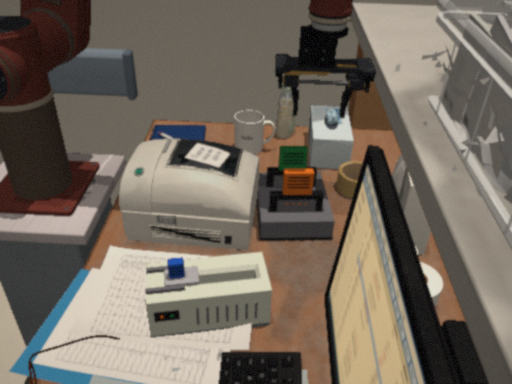

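The scene view shows orange handle at (217,188), green at (193,220) and the blue knob at (361,153). In the side view the knob is at (177,267) on the charger's left end, and the orange handle is at (298,181) in front of the green. The printer stands close to both.

```bash
python3 - <<'E'
from h import *
for n in ['scene','side','wrist']:
    s=np.load(n+'.npz'); P=cloud(s); hsv=cv2.cvtColor(s['pixels'],cv2.COLOR_BGR2HSV)
    H,S,V=[hsv[...,i].astype(int) for i in range(3)]; ok=s['z_map']>0
    x,y,z=P[...,0],P[...,1],P[...,2]
    M={'or':(H>5)&(H<18)&(S>190)&(V>120)&(z>85)&(z<160),'gr':(H>50)&(H<85)&(S>150)&(z>85)&(z<160),'blue':(H>105)&(H<130)&(S>150)&(z>100)&(z<140)}
    for k,m in M.items():
        m=m&ok
        if m.sum()<20: print(n,k,m.sum());continue
        p=P[m]; zt=np.percentile(p[:,2],97); t=p[p[:,2]>zt-5]
        R=cv2.minAreaRect(t[:,:2].astype(np.float32))
        print(n,k,m.sum(),'ztop',zt.round(1),'rect',np.round(R[0],1),np.round(R[1],1),round(R[2],1),'pix',np.argwhere(m).mean(0)[::-1].round())
    # charger top
    m=ok&(abs(z-88)<4)&(S<60)&(y<-150)&(x>300)&(x<800)
    nl,lab,st,c=cv2.connectedComponentsWithStats(m.astype(np.uint8))
    for i in np.argsort(-st[1:,4])[:3]+1:
        R=cv2.minAreaRect(P[lab==i][:,:2].astype(np.float32)); print(n,'top88',st[i],np.round(R[0],1),np.round(R[1],1),round(R[2],1),P[lab==i][:,2].mean().round(1))
    m=ok&(abs(z-50)<4)&(V<110)&(abs(y)<300)
    nl,lab,st,c=cv2.connectedComponentsWithStats(m.astype(np.uint8))
    for i in np.argsort(-st[1:,4])[:3]+1:
        R=cv2.minAreaRect(P[lab==i][:,:2].astype(np.float32)); print(n,'top50',st[i],np.round(R[0],1),np.round(R[1],1),round(R[2],1))
    m=ok&(z>100)&(z<260)&(x>250)&(x<560)&(y<0)&(y>-350)
    if m.any(): print('printer',np.percentile(P[m],[1,99],axis=0).round())
E
```

```text
scene or 192 ztop 147.0 rect [586.8 -96. ] [57.8 19.1] 5.0 pix [216. 180.]
scene gr 792 ztop 147.0 rect [436.4 -64.5] [359.2  28.8] 23.1 pix [196. 221.]
scene blue 132 ztop 132.8 rect [ 386.4 -349.8] [18.5 16.9] 26.8 pix [362. 153.]
scene top88 [ 288  137   93   46 1547] [ 435.5 -341.3] [200.1  96. ] 12.6 88.3
scene top88 [397  18  73  19 188] [  434.5 -1094.3] [228.7  30.7] 7.4 87.9
scene top88 [368 158  16  13 147] [ 353.8 -365.7] [29.7 35. ] 12.3 88.9
scene top50 [ 151  227  143   82 1513] [504.1   5.6] [298.2  57. ] 4.6
scene top50 [185 198  53  47 492] [597.6 -68. ] [ 59.8 132.4] 85.6
scene top50 [  0 204  58  48 206] [890.3 129.8] [  6.5 141.9] 0.2
printer [[ 252. -344.  110.]
 [ 556.   -1.  171.]]
side or 181 ztop 145.5 rect [586.7 -96.8] [58.  18.3] 5.1 pix [299. 171.]
side gr 448 ztop 145.5 rect [ 449.9 -198.8] [338.1 370.8] 4.4 pix [290. 158.]
side blue 243 ztop 131.4 rect [ 386.7 -352.8] [20.5 13.6] 9.7 pix [176. 268.]
side top88 [ 145  252  127   54 2943] [ 434.1 -339.9] [200.5  94.1] 12.0 87.2
side top88 [146 270  19  19 299] [ 350.1 -355.7] [28.9 38.1] 14.5 87.6
side top88 [191 215  59   8 117] [ 439.2 -187.7] [  7.3 111.1] 87.1 89.0
side top50 [ 257  173   77   52 1323] [581.9 -51.9] [151.2 184.4] 5.0
side top50 [  9 166  60  23 191] [ 16.5 -36.4] [127.3  53.5] 26.5
side top50 [147 227  66   9 180] [ 357.5 -187. ] [  8.3 131.4] 86.9
printer [[ 253. -191.  102.]
 [ 555.  -16.  169.]]
wrist or 614 ztop 146.0 rect [589.3 -92.1] [57.9 13.2] 5.8 pix [209. 294.]
wrist gr 255 ztop 146.0 rect [581.2  -4.7] [54.6 16.2] 6.0 pix [204. 204.]
wrist blue 0
wrist top50 [ 142  150  140   87 5383] [580.5 -23.7] [103.1 157.6] 89.7
wrist top50 [501  37  11  56 251] [891.  116.7] [53.8  3.1] 89.8
wrist top50 [262  37  95   6 180] [682.4 140.4] [ 1.3 95.1] 88.4
printer [[418. -47. 102.]
 [559.  -0. 148.]]
```

View pics/wrist0.png

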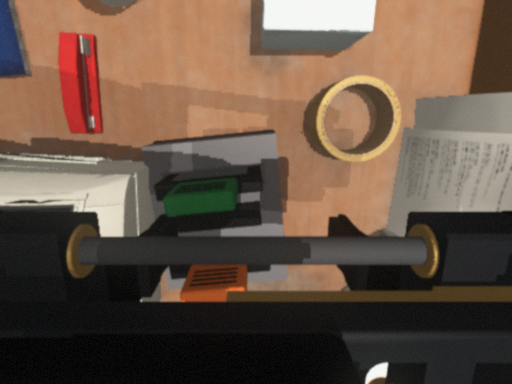

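Gripping the knob across the charger's x needs a 77.7° turn about tool z. First comes a transit, raised above the printer.

Request:
play_rows:
  steps:
    - [0.2,0,0,0,0,-0.14,87]
    - [0,0,0.4317,-0.68,-0.5,-0.14,60]
    - [0,0,0.4317,-0.68,-0.5,-0.14,60]
    - [0,0,0.4317,-0.68,-0.5,-0.14,60]
    - [0,0,0.4317,-0.68,-0.5,-0.14,60]
    - [0,0,0.4317,-0.68,-0.5,-0.14,60]
    - [0,0,0.4317,-0.68,-0.5,-0.14,60]
    - [0,0,0.4317,-0.68,-0.5,-0.14,60]
    - [0,0,0.4317,-0.68,-0.5,-0.14,60]
    - [0,0,0.4317,-0.68,-0.5,-0.14,60]
    - [0,0,0.4317,-0.68,-0.5,-0.14,60]
    - [0,0,0.4317,-0.68,-0.5,-0.14,60]
    - [0,0,0.4317,-0.68,-0.5,-0.14,60]
    - [0,0,0.4317,-0.68,-0.5,-0.14,60]
    - [0,0,0.4317,-0.68,-0.5,-0.14,60]
    - [0,0,0.4317,-0.68,-0.5,-0.14,60]

```text
time: 1.48
position: [500.0, -170.0, 235.0]
tcp_rot: [[0.977, 0.215, -0.0], [0.215, -0.977, 0.0], [-0.0, -0.0, -1.0]]
force: [0.1, 0.4, -0.4]
grip_width: 59.5
finger_force: 0.0
```

```bash
cat >> h.py <<'E'
from scipy.spatial.transform import Rotation as Ro
def down(yaw):
    a=np.radians(yaw); y=np.array([np.cos(a),np.sin(a),0]); z=np.array([0,0,-1.]); return np.stack([np.cross(y,z),y,z],1)
def row(p,yaw):
    o=r.observe(); R=np.array(o['tcp_rot']); d=R.T@(np.array(p,float)-o['position'])/250
    print('at',np.round(o['position'],1),'yaw',round(np.degrees(np.arctan2(R[1,1],R[0,1])),2),'tilt',np.round(R[:2,2],4),'grip',round(o['grip_width'],1),'F',np.round(o['force'],1),'ff',np.round(o['finger_force'],1),'t',round(o['time'],2))
    print('row',(Ro.from_matrix(R.T@down(yaw)).as_rotvec()/np.pi).round(4),d.round(4))
E
python3 - <<'E'
from h import *
row((387.5,-351,150),-77.7)
s=snap('wrist'); cv2.imwrite('pics/w1.png',s['pixels'])
E
```

```text
at [ 500. -170.  235.] yaw -77.57 tilt [-0.0004  0.0002] grip 59.5 F [ 0.1  0.4 -0.4] ff 0.0 t 1.48
row [-0.0001  0.0001  0.0007] [-0.5951  0.6104  0.3401]
```

View pics/w1.png

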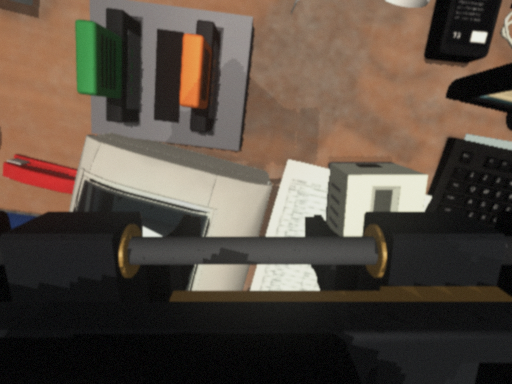

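The wrist view shows orange handle at (195,70), green at (95,58) and the charger's far end with the slot at (385,200).

Request:
play_rows:
  steps:
    - [0,0,0,-0.595,0.61,0,60]
    - [0,0,0,-0.595,0.61,0,60]
    - [0,0,0,-0.595,0.61,0,60]
    - [0,0,0,-0.595,0.61,0,60]
    - [0,0,0,-0.595,0.61,0,60]
    - [0,0,0,-0.595,0.61,0,60]
    - [0,0,0,-0.595,0.61,0.22,60]
    - [0,0,0,-0.595,0.61,0.22,60]
    - [0,0,0,-0.595,0.61,0.22,60]
    - [0,0,0,-0.595,0.61,0.22,60]

```text
time: 2.37
position: [386.9, -350.0, 179.5]
tcp_rot: [[0.977, 0.214, -0.001], [0.214, -0.977, 0.002], [-0.001, -0.002, -1.0]]
force: [0.5, -0.8, -0.3]
grip_width: 60.3
finger_force: 0.0
```

```bash
python3 - <<'E'
from h import *
s=np.load('wrist.npz'); P=cloud(s); hsv=cv2.cvtColor(s['pixels'],cv2.COLOR_BGR2HSV)
H,S,V=[hsv[...,i].astype(int) for i in range(3)]; z=P[...,2]
for k,m in {'or':(H>5)&(H<18)&(S>190)&(abs(z-145)<5),'gr':(H>50)&(H<85)&(S>150)&(abs(z-145)<5)}.items():
    p=P[m]; R=cv2.minAreaRect(p[:,:2].astype(np.float32)); print(k,m.sum(),np.median(p[:,2]),R)
row((387.5,-351,103),-77.7)
s=snap('wrist'); P=cloud(s); cv2.imwrite('pics/w2.png',s['pixels'])
s=snap('scene'); cv2.imwrite('pics/s2.png',s['pixels'][100:220,240:420].repeat(4,0).repeat(4,1))
E
```

```text
or 162 143.92838615642438 ((601.4866943359375, -223.19268798828125), (54.928627014160156, 275.4989013671875), 6.359784126281738)
gr 4 147.12263466796398 ((607.5223999023438, -188.0624542236328), (15.25862979888916, 352.5359191894531), 11.902223587036133)
at [ 386.9 -350.   179.5] yaw -77.67 tilt [-0.0014  0.0018] grip 60.3 F [ 0.5 -0.8 -0.3] ff 0.0 t 2.37
row [-0.0007  0.0003  0.0002] [0.0019 0.0049 0.306 ]
```

View pics/w2.png

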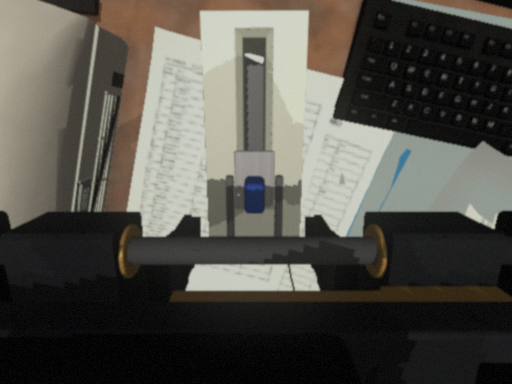

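View pics/s2.png

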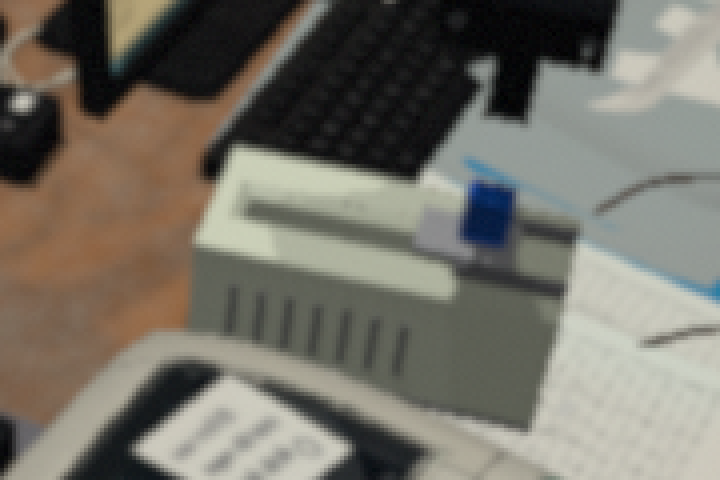

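The wrist view shows the charger lined up between the fingers: knob (255,195), slot column ~253, edges nearly vertical. I'll measure from it, then descend.

```bash
python3 - <<'E'
from h import *
s=np.load('wrist.npz'); P=cloud(s); hsv=cv2.cvtColor(s['pixels'],cv2.COLOR_BGR2HSV)
H,S,V=[hsv[...,i].astype(int) for i in range(3)]; z=P[...,2]
m=(H>105)&(H<130)&(S>150)&(abs(z-131)<3); print(m.sum(),cv2.minAreaRect(P[m][:,:2].astype(np.float32)))
v,u=np.mgrid[:384,:512]
m=(abs(z-88)<3)&(v<245)&(u>180)&(u<330)
nl,lab,st,c=cv2.connectedComponentsWithStats(m.astype(np.uint8)); i=1+np.argmax(st[1:,4])
p=P[lab==i]; print(st[i],cv2.minAreaRect(p[:,:2].astype(np.float32)))
# edges row by row
e=[]
for vv in range(20,150,5):
    w=np.where((lab==i)[vv])[0]; a,b=P[vv,w[0]],P[vv,w[-1]]; e.append(np.r_[(a+b)[:2]/2,np.linalg.norm(a-b)])
e=np.array(e); k=np.polyfit(e[:,0],e[:,1],1); print('axis deg',np.degrees(np.arctan(k[0])),'y at x=459',np.polyval(k,459),'at 387',np.polyval(k,387),'w',np.median(e[:,2]))
# slot: low depth region
m=(z<80)&(v<150)&(u>225)&(u<285)&(v>15)
print('slot cols',[ (vv,np.where(m[vv])[0][[0,-1]].tolist()) for vv in range(45,150,20)])
sl=[P[vv,np.where(m[vv])[0][[0,-1]]+[-1,1]].mean(0)[:2].round(1).tolist() for vv in range(45,150,20)];print(sl)
t=np.where(abs(P[:,270,2]-88)<3)[0]; print('far edge',P[t[0],270])
w=np.where(m[:,254])[0]; print('slot far end',w[0],P[w[0]-3:w[0]+2,254].round(1).tolist())
E
```

```text
160 ((388.75152587890625, -350.8343200683594), (22.801610946655273, 13.745699882507324), 14.01198959350586)
[  200    11   109   226 15653] ((435.511962890625, -340.0184326171875), (200.8791961669922, 90.38489532470703), 12.488121032714844)
axis deg 12.483438215676616 y at x=459 -334.8694846858007 at 387 -350.80966675611546 w 89.43603040354074
slot cols [(45, [243, 265]), (65, [243, 265]), (85, [243, 265]), (105, [235, 265]), (125, [243, 264]), (145, [244, 264])]
[[509.0, -323.9], [493.2, -327.4], [477.0, -330.9], [459.4, -331.3], [442.9, -338.0], [425.1, -342.3]]
far edge [ 536.05892038 -331.49470923   87.45932242]
slot far end 39 [[515.9, -322.4, 82.4], [515.2, -322.6, 82.4], [514.8, -322.7, 80.8], [514.7, -322.7, 77.6], [514.9, -322.7, 72.9]]
```

Request:
play_rows:
  steps:
    - [0,0,0,0.002,0,0.1,60]
    - [0,0,0,0.002,0,0.2,60]
    - [0,0,0,0.002,0,0.306,60]
    - [0,0,0,0.002,0,0.306,60]
    - [0,0,0,0.002,0,0.306,60]

```text
time: 2.88
position: [387.8, -350.2, 104.1]
tcp_rot: [[0.977, 0.214, -0.001], [0.214, -0.977, 0.001], [-0.0, -0.001, -1.0]]
force: [0.2, 0.7, 1.1]
grip_width: 60.0
finger_force: 0.0
```

Request:
play_rows:
  steps:
    - [0,0,0,0,0,0,5]
    - [0,0,0,0,0,0,5]
    - [0,0,0,0,0,0,5]
    - [0,0,0,0,0,0,5]
    - [0,0,0,0,0,0,5]
    - [0,0,0,0,0,0,5]
    - [0,0,0,-0.02,0,0,5]
    - [0,0,0,-0.04,0,0,5]
    - [0,0,0,-0.06,0,0,5]
    - [0,0,0,-0.08,0,0,5]
    - [0,0,0,-0.1,0,0,5]
    - [0,0,0,-0.12,0,0,5]
    - [0,0,0,-0.135,0,0,5]
    - [0,0,0,-0.148,0,0,5]
    - [0,0,0,-0.156,0,0,5]
    - [0,0,0,-0.162,0,0,5]
    - [0,0,0,-0.162,0,0,5]
  grip_force: 15

```text
time: 4.3
position: [347.5, -359.9, 103.8]
tcp_rot: [[0.977, 0.213, 0.0], [0.213, -0.977, -0.001], [-0.0, 0.001, -1.0]]
force: [1.1, -4.7, -3.4]
grip_width: 15.6
finger_force: 15.0
```

Request:
play_rows:
  steps:
    - [0,0,0,0,0,0,50]
    - [0,0,0,0,0,0,50]
    - [0,0,0,0,0,0,50]
    - [0,0,0,0,0,0,50]
    - [0,0,0,0,0,-0.15,60]
    - [0,0,0,0,0,-0.3,60]
    - [0,0,0,0,0,-0.5,60]
    - [0,0,0,0,0,-0.5,60]
    - [0,0,0.04,0.8,-0.57,-0.5,60]
    - [0,0,0.04,0.8,-0.57,-0.5,60]
    - [0,0,0.04,0.8,-0.57,-0.5,60]
    - [0,0,0.04,0.8,-0.57,-0.5,60]
    - [0,0,0.04,0.8,-0.57,-0.5,60]
    - [0,0,0.04,0.8,-0.57,-0.5,60]
    - [0,0,0.04,0.8,-0.57,-0.5,60]
    - [0,0,0.04,0.8,-0.57,-0.5,60]
    - [0,0,0.04,0.8,-0.57,-0.5,60]

```text
time: 5.72
position: [512.7, -177.3, 228.3]
tcp_rot: [[0.996, 0.09, -0.001], [0.09, -0.996, -0.0], [-0.001, -0.0, -1.0]]
force: [-0.7, -0.6, 0.5]
grip_width: 59.7
finger_force: 0.0
```

```bash
python3 - <<'E'
from h import *
row((587.3,-96,230),-84.8)
s=snap('scene'); cv2.imwrite('pics/s3.png',s['pixels'][100:220,240:420].repeat(4,0).repeat(4,1))
def blue(s,top):
    P=cloud(s); hsv=cv2.cvtColor(s['pixels'],cv2.COLOR_BGR2HSV); H,S=hsv[...,0].astype(int),hsv[...,1]; z=P[...,2]
    m=(H>105)&(H<130)&(S>150)&(abs(z-131)<5); print('knob',m.sum(),cv2.minAreaRect(P[m][:,:2].astype(np.float32)))
blue(s,0); s=snap('side'); blue(s,0)
P=cloud(s)
for a in ('scene','side'):
    P=cloud(np.load(a+'.npz')); x,y,z=P[...,0],P[...,1],P[...,2]
    m=(z>90)&(z<200)&(y<-15)&(y>-230)&(x>350)&(x<600)&~((x>545)&(y>-115))
    for zz in range(90,190,10):
        k=m&(z>=zz)&(z<zz+10)
        if k.sum()>20: print(a,zz,k.sum(),'x99',np.percentile(x[k],99.5).round(),'y',np.percentile(y[k],[.5,99.5]).round())
E
```

```text
at [ 512.7 -177.3  228.3] yaw -84.84 tilt [-0.0012 -0.0001] grip 59.7 F [-0.7 -0.6  0.5] ff 0.0 t 5.72
row [-0.      0.0004 -0.0002] [ 0.3265 -0.2968 -0.0073]
knob 63 ((354.0048828125, -355.9629211425781), (21.333251953125, 15.906150817871094), 12.54350471496582)
knob 102 ((353.85400390625, -359.5621032714844), (22.089632034301758, 13.968504905700684), 11.063857078552246)
scene 90 43 x99 545.0 y [-108.  -15.]
scene 120 122 x99 504.0 y [-178.  -16.]
scene 130 356 x99 498.0 y [-173.  -15.]
scene 140 548 x99 485.0 y [-168.  -15.]
scene 150 1166 x99 469.0 y [-163.  -15.]
scene 160 2399 x99 442.0 y [-147.  -19.]
scene 170 134 x99 393.0 y [-114.  -50.]
side 90 315 x99 536.0 y [-194.  -32.]
side 100 375 x99 503.0 y [-194.  -37.]
side 110 474 x99 503.0 y [-191.  -29.]
side 120 639 x99 502.0 y [-187.  -21.]
side 130 819 x99 495.0 y [-182.  -20.]
side 140 855 x99 481.0 y [-174.  -19.]
side 150 966 x99 463.0 y [-164.  -20.]
side 160 1227 x99 437.0 y [-146.  -28.]
```

Comparing before and after in the fixed cameras, the knob moved only about 33 mm of the 40. I'll go back and pull it to the stop with a firmer grip.

Request:
play_rows:
  steps:
    - [0,0,-0.04,-0.705,0.664,0,60]
    - [0,0,-0.04,-0.705,0.664,0,60]
    - [0,0,-0.04,-0.705,0.664,0,60]
    - [0,0,-0.04,-0.705,0.664,0,60]
    - [0,0,-0.04,-0.705,0.664,0,60]
    - [0,0,-0.04,-0.705,0.664,0,60]
    - [0,0,-0.04,-0.705,0.664,0,60]
    - [0,0,-0.04,-0.705,0.664,0.15,60]
    - [0,0,-0.04,-0.705,0.664,0.3,60]
    - [0,0,-0.04,-0.705,0.664,0.4,60]
    - [0,0,-0.04,-0.705,0.664,0.49,60]
    - [0,0,-0.04,-0.705,0.664,0.49,5]
    - [0,0,-0.04,-0.705,0.664,0.49,5]
    - [0,0,-0.04,-0.705,0.664,0.49,5]
    - [0,0,-0.04,-0.705,0.664,0.49,5]
    - [0,0,-0.04,-0.705,0.664,0.49,5]
    - [0,0,-0.04,-0.705,0.664,0.49,5]
    - [0,0,-0.04,-0.705,0.664,0.49,5]
  grip_force: 40

```text
time: 7.32
position: [352.7, -358.9, 107.1]
tcp_rot: [[0.977, 0.213, 0.001], [0.213, -0.977, -0.001], [0.001, 0.002, -1.0]]
force: [-0.3, -0.4, 0.2]
grip_width: 21.4
finger_force: 0.0
```

Request:
play_rows:
  steps:
    - [0,0,0,-0.008,0,0,5]
    - [0,0,0,-0.016,0,0,5]
    - [0,0,0,-0.024,0,0,5]
    - [0,0,0,-0.03,0,0,5]
    - [0,0,0,-0.03,0,0,5]
    - [0,0,0,-0.03,0,0,5]

```text
time: 7.82
position: [346.9, -360.2, 106.8]
tcp_rot: [[0.977, 0.213, 0.004], [0.213, -0.977, -0.001], [0.004, 0.002, -1.0]]
force: [8.4, 0.6, -0.5]
grip_width: 14.1
finger_force: 40.0
```

The +8 N reaction shows the latch is at its stop. I'll release and go to the pack.

Request:
play_rows:
  steps:
    - [0,0,0,-0.024,0,0,50]
    - [0,0,0,-0.024,0,0,50]
    - [0,0,0,-0.024,0,0,50]
    - [0,0,0,-0.024,0,0,50]
    - [0,0,0,-0.024,0,-0.15,60]
    - [0,0,0,-0.024,0,-0.3,60]
    - [0,0,0,-0.024,0,-0.49,60]
    - [0,0,0,-0.024,0,-0.49,60]
    - [0,0,0.04,0.8,-0.57,-0.49,60]
    - [0,0,0.04,0.8,-0.57,-0.49,60]
    - [0,0,0.04,0.8,-0.57,-0.49,60]
    - [0,0,0.04,0.8,-0.57,-0.49,60]
    - [0,0,0.04,0.8,-0.57,-0.49,60]
    - [0,0,0.04,0.8,-0.57,-0.49,60]
    - [0,0,0.04,0.8,-0.57,-0.49,60]
    - [0,0,0.04,0.8,-0.57,-0.49,60]
    - [0,0,0.04,0.8,-0.57,-0.49,60]

```text
time: 9.23
position: [509.6, -178.2, 228.1]
tcp_rot: [[0.996, 0.09, -0.001], [0.09, -0.996, -0.0], [-0.001, 0.0, -1.0]]
force: [0.4, 0.2, -0.7]
grip_width: 59.7
finger_force: 0.0
```

```bash
python3 - <<'E'
from h import *
row((587.3,-96,230),-84.8)
for n in ('scene','side','wrist'):
    s=snap(n)
    P=cloud(s); hsv=cv2.cvtColor(s['pixels'],cv2.COLOR_BGR2HSV); H,S=hsv[...,0].astype(int),hsv[...,1]; x,y,z=P[...,0],P[...,1],P[...,2]
    for k,m in {'knob':(H>105)&(H<130)&(S>150)&(abs(z-131)<5),'or':(H>5)&(H<18)&(S>170)&(abs(z-145)<4)&(x>540)&(x<650)&(y>-130)&(y<-60),'gr':(H>50)&(H<85)&(S>130)&(abs(z-145)<4)&(x>530)}.items():
        if m.sum()>15: print(n,k,m.sum(),np.round(np.concatenate([np.ravel(q) for q in cv2.minAreaRect(P[m][:,:2].astype(np.float32))]),1),np.median(z[m]))
E
```

```text
at [ 509.6 -178.2  228.1] yaw -84.83 tilt [-0.0015 -0.0003] grip 59.7 F [ 0.4  0.2 -0.7] ff 0.0 t 9.23
row [ 0.      0.0005 -0.0002] [ 0.339  -0.2993 -0.0081]
scene knob 59 [ 349.5 -356.8   21.4   17.5    8.2] 131.25826747593544
scene or 224 [587.3 -95.4  59.5  19.7   2.6] 145.03653487239495
scene gr 262 [578.   -6.4  58.6  19.5   5.7] 145.1586317807646
side knob 104 [ 349.9 -360.4   22.9   14.7   13.9] 129.86744844400397
side or 163 [586.2 -97.   59.3  20.4   6.3] 143.58781377422235
side gr 104 [578.6  -8.8  55.7  16.4   9.8] 143.39271201710534
wrist or 1488 [589.2 -95.4  59.   18.4   5.4] 144.72678529338165
wrist gr 1328 [ 599.2 -179.5   56.9  365.6    6.2] 144.81279695207377
```

Request:
play_rows:
  steps:
    - [0,0,0.002,0.341,-0.299,0,60]
    - [0,0,0.002,0.341,-0.299,0,60]
    - [0,0,0.002,0.341,-0.299,0,60]
    - [0,0,0.002,0.341,-0.299,0,60]
    - [0,0,0.002,0.341,-0.299,0.12,60]
    - [0,0,0.002,0.341,-0.299,0.24,60]
    - [0,0,0.002,0.341,-0.299,0.36,60]
    - [0,0,0.002,0.341,-0.299,0.44,60]
    - [0,0,0.002,0.341,-0.299,0.5,60]
    - [0,0,0.002,0.341,-0.299,0.5,60]
    - [0,0,0.002,0.341,-0.299,0.5,60]
    - [0,0,0.002,0.341,-0.299,0.5,10]
    - [0,0,0.002,0.341,-0.299,0.5,10]
    - [0,0,0.002,0.341,-0.299,0.5,10]
    - [0,0,0.002,0.341,-0.299,0.5,10]
    - [0,0,0.002,0.341,-0.299,0.5,10]
    - [0,0,0.002,0.341,-0.299,0.5,10]
    - [0,0,0.002,0.341,-0.299,0.5,10]
  grip_force: 45

```text
time: 10.88
position: [588.4, -96.1, 103.8]
tcp_rot: [[0.997, 0.083, 0.0], [0.083, -0.997, -0.0], [0.0, 0.0, -1.0]]
force: [0.1, 0.3, -0.4]
grip_width: 21.3
finger_force: 0.0
```

```bash
python3 - <<'E'
from h import *
row((587.7,-96.2,103),-84.5)
E
```

```text
at [588.4 -96.1 103.8] yaw -85.25 tilt [ 0.0002 -0.0001] grip 21.3 F [ 0.1  0.3 -0.4] ff 0.0 t 10.88
row [ 0.     -0.0001 -0.0042] [-0.0028  0.0003  0.0033]
```

Request:
play_rows:
  steps:
    - [0,0,-0.003,0,0,0,10]
    - [0,0,-0.003,0,0,0,10]
    - [0,0,-0.003,0,0,0,10]
    - [0,0,-0.003,0,0,-0.02,10]
    - [0,0,-0.003,0,0,-0.05,10]
    - [0,0,-0.003,0,0,-0.09,10]
    - [0,0,-0.003,0,0,-0.13,10]
    - [0,0,-0.003,0,0,-0.18,10]
    - [0,0,-0.003,0,0,-0.23,10]
    - [0,0,-0.003,0,0,-0.3,10]
    - [0,0,-0.003,0,0,-0.4,10]
    - [0,0,-0.003,0,0,-0.5,10]
    - [0,0,-0.003,0,0,-0.6,10]
    - [0,0,-0.003,0,0,-0.7,10]
    - [0,0,-0.003,0,0,-0.76,10]
    - [0,0,-0.003,0,0,-0.76,10]
    - [0,0,-0.003,0,0,-0.76,10]

```text
time: 12.3
position: [589.0, -96.3, 295.5]
tcp_rot: [[0.996, 0.092, 0.003], [0.092, -0.996, -0.001], [0.003, 0.001, -1.0]]
force: [-0.3, -0.6, -4.4]
grip_width: 17.3
finger_force: 45.0
```

```bash
python3 - <<'E'
from h import *
row((459.9,-334.6,294),-77.5)
s=snap('side'); cv2.imwrite('pics/s4.png',s['pixels'])
s=snap('wrist')
for n in ('side','wrist'):
    s=np.load(n+'.npz')
    P=cloud(s); hsv=cv2.cvtColor(s['pixels'],cv2.COLOR_BGR2HSV); H,S=hsv[...,0].astype(int),hsv[...,1]; x,y,z=P[...,0],P[...,1],P[...,2]
    for k,m in {'or':(H>5)&(H<18)&(S>170)&(z>280)&(z<345)&(x>540)&(x<650)&(y>-130)&(y<-60),'gr':(H>50)&(H<85)&(S>130)&(abs(z-145)<4)&(x>530)&(y>-50)}.items():
        if m.sum()>15: print(n,k,m.sum(),np.round(np.concatenate([np.ravel(q) for q in cv2.minAreaRect(P[m][:,:2].astype(np.float32))]),1),np.percentile(z[m],[3,97]), 'x range',np.percentile(x[m],[2,98]))
E
```

```text
at [589.  -96.3 295.5] yaw -84.73 tilt [ 0.0032 -0.001 ] grip 17.3 F [-0.3 -0.6 -4.4] ff 45.0 t 12.3
row [ 0.0005 -0.001  -0.0401] [-0.6016  0.9015  0.0052]
side or 836 [ 587.8 -101.5   33.6   57.4   81.3] [283.55223239 336.10079756] x range [559.71241784 615.137425  ]
side gr 70 [578.9 -12.8  54.   12.2   5.8] [141.07436615 145.32467398] x range [551.90935684 605.13896515]
wrist or 2867 [590.3 -92.9  57.   24.5   8.5] [295.57554977 335.57033247] x range [564.19359012 618.94466734]
wrist gr 655 [580.7  -6.7  56.9  16.    5.5] [143.3216762  146.31573558] x range [553.87117444 607.6974055 ]
```

View pics/s4.png

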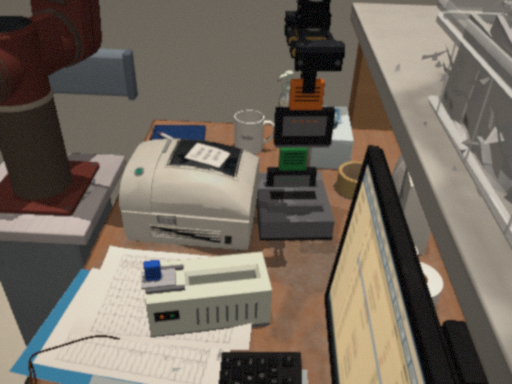

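The pack hangs upright in the gripper (orange at (306,93)), the green one stands in the rack (293,158) and the latch is open (knob at (152,270)). Next I carry it over the slot.

Request:
play_rows:
  steps:
    - [0,0,-0.04,-0.1,0.15,0,10]
    - [0,0,-0.04,-0.2,0.3,0,10]
    - [0,0,-0.04,-0.3,0.45,0,10]
    - [0,0,-0.04,-0.4,0.6,0,10]
    - [0,0,-0.04,-0.5,0.75,0,10]
    - [0,0,-0.04,-0.57,0.85,0,10]
    - [0,0,-0.04,-0.599,0.901,0.05,10]
    - [0,0,-0.04,-0.599,0.901,0.15,10]
    - [0,0,-0.04,-0.599,0.901,0.25,10]
    - [0,0,-0.04,-0.599,0.901,0.32,10]
    - [0,0,-0.04,-0.599,0.901,0.36,10]
    - [0,0,-0.04,-0.599,0.901,0.36,10]
    - [0,0,-0.04,-0.599,0.901,0.36,10]
    - [0,0,-0.04,-0.599,0.901,0.36,10]

```text
time: 13.57
position: [460.5, -334.5, 204.8]
tcp_rot: [[0.976, 0.216, 0.001], [0.216, -0.976, -0.001], [0.001, 0.001, -1.0]]
force: [0.3, -0.1, -4.0]
grip_width: 17.7
finger_force: 45.0
```

```bash
python3 - <<'E'
from h import *
row((460.7,-334.4,186),-77.5)
s=snap('side'); cv2.imwrite('pics/s5.png',cv2.resize(s['pixels'][160:360,130:310],None,fx=3,fy=3))
s=snap('wrist'); cv2.imwrite('pics/w5.png',s['pixels'])
E
```

```text
at [ 460.5 -334.5  204.8] yaw -77.5 tilt [ 0.0011 -0.0011] grip 17.7 F [ 0.3 -0.1 -4. ] ff 45.0 t 13.57
row [ 0.0004 -0.0003 -0.    ] [ 0.0006 -0.0003  0.0751]
```

View pics/s5.png

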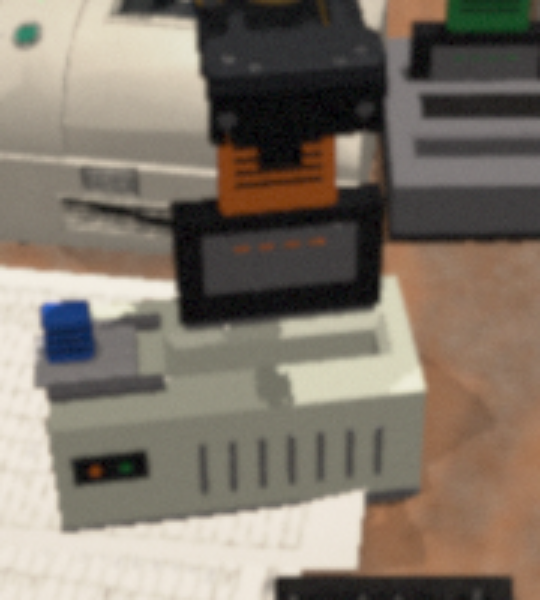

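View pics/w5.png

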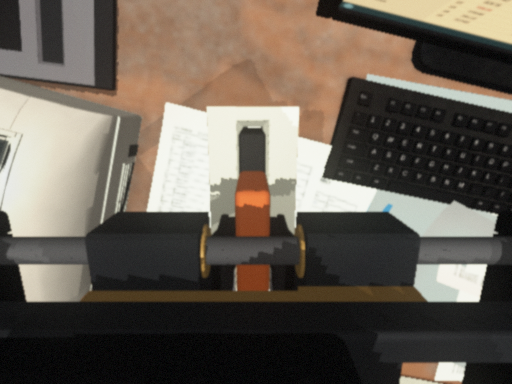

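The pack hangs over the slot and is aligned with it (orange column 253, slot 254). I'll lower in stages.

Request:
play_rows:
  steps:
    - [0,0,0,0,0,0.03,10]
    - [0,0,0,0,0,0.06,10]
    - [0,0,0,0,0,0.09,10]
    - [0,0,0,0,0,0.11,10]
    - [0,0,0,0,0,0.13,10]
    - [0,0,0,0,0,0.15,10]
    - [0,0,0,0,0,0.15,10]
    - [0,0,0,0,0,0.15,10]

```text
time: 14.33
position: [462.0, -338.6, 174.5]
tcp_rot: [[0.976, 0.216, 0.006], [0.216, -0.976, -0.01], [0.004, 0.011, -1.0]]
force: [-9.4, 0.3, 32.2]
grip_width: 17.6
finger_force: 45.5
```

Request:
play_rows:
  steps:
    - [0,0,0,0,0,-0.06,10]
    - [0,0,0,0,0,-0.12,10]
    - [0,0,0,0,0,-0.12,10]
    - [0,0,0,0,0,-0.12,10]

```text
time: 14.67
position: [460.2, -334.5, 196.3]
tcp_rot: [[0.976, 0.216, 0.001], [0.216, -0.976, -0.001], [0.001, 0.001, -1.0]]
force: [0.2, 0.0, -4.2]
grip_width: 17.5
finger_force: 44.8
```

```bash
python3 - <<'E'
from h import *
row((460.5,-334.5,197),-77.5)
W=snap('wrist'); P=cloud(W)
a=snap('side'); b=snap('scene')
cv2.imwrite('pics/c6.png',np.hstack([cv2.resize(a['pixels'][215:340,135:285],None,fx=2.6,fy=2.6),cv2.resize(b['pixels'][90:215,270:420],None,fx=2.6,fy=2.6)]))
T=np.array([r.observe()['position']]).ravel(); R=np.array(r.observe()['tcp_rot'])
for n,s in (('side',a),('scene',b),('wrist',W)):
    P=cloud(s); L=(P-T)@R  # tool coords
    hsv=cv2.cvtColor(s['pixels'],cv2.COLOR_BGR2HSV); H,S,V=[hsv[...,i].astype(int) for i in range(3)]
    near=(abs(L[...,0])<75)&(abs(L[...,1])<25)
    for nm,m in (('handle',near&(H>5)&(H<18)&(S>170)&(L[...,2]<14)&(L[...,2]>-26)),('body',near&(L[...,2]>16)&(L[...,2]<92)&(V<120)&(P[...,2]>104))):
        if m.sum()>20: q=L[m]; print(n,nm,m.sum(),'x',np.percentile(q[:,0],[1,99]).round(1),'y',np.percentile(q[:,1],[1,50,99]).round(1),'dy/dz',np.polyfit(q[:,2],q[:,1],1).round(3),'dy/dx',np.polyfit(q[:,0],q[:,1],1).round(3),'z',np.percentile(q[:,2],[1,99]).round(1))
E
```

```text
at [ 460.2 -334.5  196.3] yaw -77.53 tilt [ 0.0011 -0.0011] grip 17.5 F [ 0.2  0.  -4.2] ff 44.8 t 14.67
row [ 0.0004 -0.0003 -0.0002] [ 0.001   0.0001 -0.0027]
side handle 652 x [-29.5  27.5] y [ 2.6  7.8 10. ] dy/dz [-0.04   7.467] dy/dx [-3.000e-03  7.677e+00] z [-25.5  13.4]
side body 2242 x [-54.3  52.8] y [4.5 7.3 9.8] dy/dz [-0.018  8.16 ] dy/dx [-2.000e-03  7.248e+00] z [16.8 89.3]
scene handle 454 x [-29.8  29.3] y [-15.8  -8.4   3.6] dy/dz [ 0.065 -7.881] dy/dx [-0.024 -8.291] z [-25.7  13.7]
scene body 1415 x [-54.   53.6] y [-12.4  -9.4  -5.8] dy/dz [-6.000e-03 -9.019e+00] dy/dx [-6.000e-03 -9.306e+00] z [16.6 88.9]
wrist body 85 x [52.1 56.9] y [-9.1 -1.1  7.3] dy/dz [-0.017 -0.376] dy/dx [  0.354 -21.097] z [22.5 71.1]
```

View pics/c6.png

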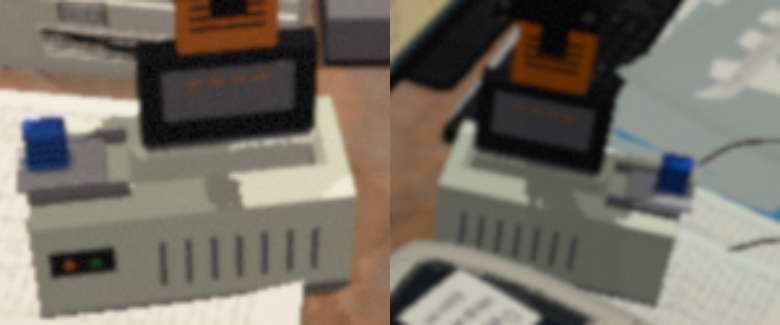

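The fixed cameras put the pack about 2 mm off toward tool −y and about 0.7 mm toward +x relative to the slot. The contact pushed it the same way, so I'll shift and retry gently.

Request:
play_rows:
  steps:
    - [0,0,0,-0.003,0.01,0.02,10]
    - [0,0,0,-0.003,0.01,0.04,10]
    - [0,0,0,-0.003,0.01,0.06,10]
    - [0,0,0,-0.003,0.01,0.07,10]
    - [0,0,0,-0.003,0.01,0.08,10]
    - [0,0,0,-0.003,0.01,0.09,10]
    - [0,0,0,-0.003,0.01,0.1,10]
    - [0,0,0,-0.003,0.01,0.1,10]

```text
time: 15.48
position: [459.5, -336.6, 170.5]
tcp_rot: [[0.976, 0.216, -0.001], [0.216, -0.976, 0.001], [-0.0, -0.001, -1.0]]
force: [0.2, -0.3, -4.0]
grip_width: 17.9
finger_force: 44.8
```

It went in freely, past the earlier contact height. Continuing.

Request:
play_rows:
  steps:
    - [0,0,0,0,0,0.015,10]
    - [0,0,0,0,0,0.03,10]
    - [0,0,0,0,0,0.045,10]
    - [0,0,0,0,0,0.06,10]
    - [0,0,0,0,0,0.075,10]
    - [0,0,0,0,0,0.09,10]
    - [0,0,0,0,0,0.1,10]
    - [0,0,0,0,0,0.1,10]

```text
time: 16.15
position: [459.3, -336.4, 145.2]
tcp_rot: [[0.976, 0.216, -0.001], [0.216, -0.976, 0.001], [-0.001, -0.001, -1.0]]
force: [-0.2, -0.0, -4.6]
grip_width: 17.8
finger_force: 44.8
```

Request:
play_rows:
  steps:
    - [0,0,0,0,0,0.02,10]
    - [0,0,0,0,0,0.04,10]
    - [0,0,0,0,0,0.06,10]
    - [0,0,0,0,0,0.08,10]
    - [0,0,0,0,0,0.1,10]
    - [0,0,0,0,0,0.12,10]
    - [0,0,0,0,0,0.14,10]
    - [0,0,0,0,0,0.155,10]
    - [0,0,0,0,0,0.165,10]
    - [0,0,0,0,0,0.172,10]
    - [0,0,0,0,0,0.176,10]
    - [0,0,0,0,0,0.176,10]

```text
time: 17.15
position: [459.7, -336.8, 102.0]
tcp_rot: [[0.976, 0.216, -0.0], [0.216, -0.976, 0.0], [-0.0, -0.0, -1.0]]
force: [-0.9, 0.2, -3.2]
grip_width: 17.5
finger_force: 44.8
```

Request:
play_rows:
  steps:
    - [0,0,0,0,0,0.004,10]
    - [0,0,0,0,0,0.008,10]
    - [0,0,0,0,0,0.01,10]
    - [0,0,0,0,0,0.01,10]

```text
time: 17.48
position: [460.4, -337.1, 101.6]
tcp_rot: [[0.976, 0.216, 0.001], [0.216, -0.976, -0.001], [0.001, 0.001, -1.0]]
force: [-1.7, 4.0, 5.9]
grip_width: 17.7
finger_force: 44.9
```

The floor is felt, at the expected height. Release, and lift clear.

Request:
play_rows:
  steps:
    - [0,0,0,0,0,0.006,45]
    - [0,0,0,0,0,0,45]
    - [0,0,0,0,0,0,45]
    - [0,0,0,0,0,0,45]
    - [0,0,0,0,0,0,60]
    - [0,0,0,0,0,-0.1,60]
    - [0,0,0,0,0,-0.2,60]
    - [0,0,0,0,0,-0.32,60]
    - [0,0,0,0,0,-0.44,60]
    - [0,0,0,0,0,-0.44,60]
    - [0,0,0,-0.42,0,-0.44,60]
    - [0,0,0,-0.42,0,-0.44,60]
    - [0,0,0,-0.42,0,-0.44,60]
    - [0,0,0,-0.42,0,-0.44,60]
    - [0,0,0,-0.42,0,-0.44,60]
    - [0,0,0,-0.42,0,-0.44,60]

```text
time: 18.82
position: [357.7, -359.6, 209.8]
tcp_rot: [[0.977, 0.216, 0.001], [0.216, -0.977, -0.0], [0.001, 0.0, -1.0]]
force: [-0.2, -0.3, -0.0]
grip_width: 60.0
finger_force: 0.0
```

```bash
python3 - <<'E'
from h import *
row((349.5,-359,104),-77.5)
for n in ('scene','side','wrist'):
    s=snap(n)
    P=cloud(s); hsv=cv2.cvtColor(s['pixels'],cv2.COLOR_BGR2HSV); H,S,V=[hsv[...,i].astype(int) for i in range(3)]; x,y,z=P[...,0],P[...,1],P[...,2]
    for k,m in {'knob':(H>105)&(H<130)&(S>150)&(abs(z-131)<5),'or':(H>5)&(H<18)&(S>170)&(z>135)&(z<160)&(x>400)&(x<520)&(y<-300),'shoulder':(V<90)&(abs(z-88)<8)&(np.hypot(x-459.5,y+336)<56)}.items():
        if m.sum()>15: print(n,k,m.sum(),np.round(np.concatenate([np.ravel(q) for q in cv2.minAreaRect(P[m][:,:2].astype(np.float32))]),1),'z',np.percentile(z[m],[3,50,97]).round(1))
cv2.imwrite('pics/w7.png',s['pixels'])
E
```

```text
at [ 357.7 -359.6  209.8] yaw -77.56 tilt [ 0.0009 -0.0003] grip 60.0 F [-0.2 -0.3 -0. ] ff 0.0 t 18.82
row [ 0.0002 -0.0002 -0.0003] [-0.0317 -0.0097  0.4231]
scene knob 53 [ 349.5 -355.8   20.9   13.3   19.6] z [126.7 130.9 132.9]
scene or 226 [ 459.9 -334.3   60.1   21.     9.5] z [135.6 142.4 145.5]
scene shoulder 199 [ 458.8 -334.4  107.6   19.8   12.6] z [85.7 88.5 93. ]
side knob 97 [ 350.1 -360.6   20.4   13.7   12.8] z [126.5 130.1 131.8]
side or 364 [ 459.3 -335.2   58.7   19.8   12.5] z [135.9 141.6 143.7]
side shoulder 383 [ 459.  -335.6  108.    20.3   11.8] z [82.5 86.7 89.4]
wrist knob 31 [ 357.5 -356.    11.9   10.2   23.1] z [128.3 130.  131.4]
wrist or 1234 [ 460.8 -333.9   58.3   15.8   12.9] z [141.3 142.8 144.1]
wrist shoulder 686 [ 460.3 -334.2  109.6   17.2   12.3] z [86.1 87.8 89.3]
```

View pics/w7.png

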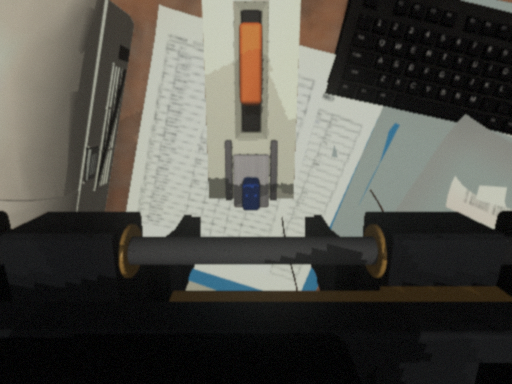

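The pack is seated with its shoulders flush (z≈87.8) and centred; the knob is at (251,193). Next I shut the latch.

Request:
play_rows:
  steps:
    - [0,0,0,-0.028,-0.007,0.12,60]
    - [0,0,0,-0.028,-0.007,0.24,60]
    - [0,0,0,-0.028,-0.007,0.34,60]
    - [0,0,0,-0.028,-0.007,0.42,60]
    - [0,0,0,-0.028,-0.007,0.42,5]
    - [0,0,0,-0.028,-0.007,0.42,5]
    - [0,0,0,-0.028,-0.007,0.42,5]
    - [0,0,0,-0.028,-0.007,0.42,5]
    - [0,0,0,-0.028,-0.007,0.42,5]
    - [0,0,0,-0.028,-0.007,0.42,5]
    - [0,0,0,-0.028,-0.007,0.42,5]
    - [0,0,0,-0.028,-0.007,0.42,5]
    - [0,0,0,-0.028,-0.007,0.42,5]
  grip_force: 35

```text
time: 20.05
position: [350.2, -359.5, 105.2]
tcp_rot: [[0.976, 0.216, 0.001], [0.216, -0.976, -0.001], [0.0, 0.001, -1.0]]
force: [0.6, 0.6, 3.3]
grip_width: 15.2
finger_force: 35.0
```

Request:
play_rows:
  steps:
    - [0,0,0,0.015,0,0,5]
    - [0,0,0,0.03,0,0,5]
    - [0,0,0,0.05,0,0,5]
    - [0,0,0,0.07,0,0,5]
    - [0,0,0,0.09,0,0,5]
    - [0,0,0,0.11,0,0,5]
    - [0,0,0,0.13,0,0,5]
    - [0,0,0,0.145,0,0,5]
    - [0,0,0,0.155,0,0,5]
    - [0,0,0,0.164,0,0,5]
    - [0,0,0,0.164,0,0,5]
    - [0,0,0,0.164,0,0,5]

```text
time: 21.05
position: [389.3, -350.8, 105.1]
tcp_rot: [[0.976, 0.216, -0.002], [0.216, -0.976, -0.001], [-0.002, 0.0, -1.0]]
force: [-6.3, 0.1, 7.9]
grip_width: 15.0
finger_force: 35.0
```

Request:
play_rows:
  steps:
    - [0,0,0,0,0,0,50]
    - [0,0,0,0,0,0,50]
    - [0,0,0,0,0,0,50]
    - [0,0,0,0,0,0,60]
    - [0,0,0,0,0,-0.12,60]
    - [0,0,0,0,0,-0.24,60]
    - [0,0,0,0,0,-0.4,60]
    - [0,0,0,0,0,-0.56,60]
    - [0,0,0,-0.3,0,-0.56,60]
    - [0,0,0,-0.3,0,-0.56,60]
    - [0,0,0,-0.3,0,-0.56,60]
    - [0,0,0,-0.3,0,-0.56,60]

```text
time: 22.05
position: [316.0, -367.0, 244.8]
tcp_rot: [[0.977, 0.213, 0.001], [0.213, -0.977, -0.001], [0.001, 0.001, -1.0]]
force: [0.0, 0.5, -0.3]
grip_width: 59.7
finger_force: 0.0
```

```bash
python3 - <<'E'
from h import *
row((389,-351,240),-77.5)
for n in ('scene','side','wrist'):
    s=snap(n)
    P=cloud(s); hsv=cv2.cvtColor(s['pixels'],cv2.COLOR_BGR2HSV); H,S,V=[hsv[...,i].astype(int) for i in range(3)]; x,y,z=P[...,0],P[...,1],P[...,2]
    for k,m in {'knob':(H>105)&(H<130)&(S>150)&(abs(z-131)<5),'or':(H>5)&(H<18)&(S>170)&(z>135)&(z<160)&(x>400)&(x<520)&(y<-300),'gr':(H>50)&(H<85)&(S>130)&(abs(z-145)<4)&(x>530)&(y>-50)}.items():
        if m.sum()>15: print(n,k,m.sum(),np.round(np.concatenate([np.ravel(q) for q in cv2.minAreaRect(P[m][:,:2].astype(np.float32))]),1),'z',np.percentile(z[m],[3,50,97]).round(1))
E
```

```text
at [ 316.  -367.   244.8] yaw -77.67 tilt [ 0.0007 -0.0005] grip 59.7 F [ 0.   0.5 -0.3] ff 0.0 t 22.05
row [ 0.0002 -0.0002 -0.001 ] [ 2.99e-01 -2.00e-04  1.93e-02]
scene knob 56 [ 388.  -348.6   19.5   14.8   18.5] z [126.2 130.8 133.9]
scene or 221 [ 459.6 -333.8   60.    20.7   11. ] z [135.4 142.8 145.1]
scene gr 267 [578.   -6.5  58.1  19.4   5.6] z [141.9 145.  147.4]
side knob 100 [ 388.5 -353.    20.6   14.    11.8] z [126.3 129.9 131.7]
side or 367 [ 459.1 -335.4   58.4   19.4   12.4] z [135.8 141.6 143.6]
side gr 100 [578.7  -9.3  55.4  17.5  10.5] z [141.3 143.4 145.4]
wrist knob 313 [ 389.9 -349.8   22.3   12.6   12.4] z [129.3 130.9 132.5]
wrist or 696 [ 453.6 -336.1   44.    15.5   12. ] z [141.2 142.8 144.4]
```

```bash
python3 -c "
from cell import r
print(r.close_job())"
```

```text
the job is handed in; nothing more can be done
None
```

I handed the job in at about 22 s: the orange pack is fully home in the charger with the latch shut over its shoulder, the green pack is still standing in the rack, and the arm is clear. The simulator returned no verdict, so this rests on my final camera and force readings.

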